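# Slide a bracket under a fixture's spring clip

## Robot

A 6-joint arm with a two-finger parallel gripper is mounted at the origin on the work surface. World frame = base frame: x ahead of the robot, y to its left, z up, the work surface at z = 0. Lengths are in m, angles in rad, forces in N, time in s.
With the tool pointing down it reaches from about 0.35 to 0.975 m from the base axis. Payload 4.9 kg.
Tool frame: the origin (TCP) lies at the very end of the fingers, on their centre line; the grasp point (between the pads) lies 19 mm behind it; x points along the fingers, y is the direction in which the jaws open and shut, and the axes are right-handed (so a half turn about x gives the same grasp; the last joint's range is limited). The gripper opens to 85 mm and grips with 20 to 120 N. Pads are 22 mm wide; open, the fingers measure 114 mm over their backs; the gripper's body (76 mm by 85 mm) begins 54 mm behind the grasp point. The pads swing forward as they close: fully open they stand 13 mm farther back than shut.
Start: joints at [-1.25, 0.053, 1.613, -0, 1.476, -0.119], TCP at [0.266, -0.566, 0.231] pointing down, gripper open.
Joint ranges: [-3.01, 3.01], [-1.01, 2.22], [0.06, 2.58], [-1.02, 4.17], [0.09, 2.62], [-3.14, 3.14]. Speed limits (rad/s): [2.57, 2.57, 3.14, 3.14, 3.14, 3.14].

## Interface

Orientations are given as a rotation vector (axis times angle).
In Python, from station import ctrl, get_image, calibration, finish_job, search_frame, cut_out, mark_of gives the robot as it stands. The module is installed in compiled form; this text tells all that it offers.
- The arm moves only by the tool arm_command, never from a script. Its argument "plan" is a list that holds one entry, the list of rows, each a list of 7 numbers: the shift along the tool's x, y, z in m, then the turn, a rotation vector about the tool's x, y, z in degrees, then the finger opening in m, from 0 to 0.0854. A call has 1 to 20 rows; each row shifts and turns the pose as measured when the row begins, along the tool's axes as they then stand; what a row does not reach is not made up. A row lasts 1/12 s, in which the tool goes at most 41.7 mm and 7.16 degrees, less where a joint would pass 70% of its speed; a pose out of reach is approached as far as the arm can. A call with a gripper value outside its range is refused whole. The fingers move at their own pace and stop on an object; "squeeze" is the grip in N (left out, the last holds). Time passes only in rows, so rows that do not move let the fingers close. It gives the time, the measured TCP pose, the force and the opening at its end, in the units of the state.
- ctrl.get_obs(): the state, without advancing time (a new reading comes with each control period).
- get_image(name): name is "scene" or "side" or "wrist"; returns the picture (420x560x3 uint8, red, green, blue); there is no depth.
- calibration(name): a dict with "fx", "fy", "cx", "cy" (pixels), "cam_to_world" (4x4, takes a point from camera to world coordinates); the wrist camera has in their place "hand_eye" (4x4, takes a point from camera to tool coordinates, whose origin is the TCP and whose axes are the tool frame's). Camera axes: x right, y down, z forward; pixel columns grow to the right and rows downward; lengths in m; the calibration is good to about 2 mm. A picture is of the moment at which its call begins: read the wrist's pose just before it. calibration takes no time and is no camera call.
- finish_job(): hands the job in, once; it reports no verdict.
Trained networks look in the newest picture that a camera, given by its name, has taken for a name from the list of things; names that differ only in an ending like _2 or _b are one class to them, and where a whole thing is asked for, a point or a joint stands for the part that bears it (a point fixed in the world has none). Each returns a list of dicts, best first, with "conf" (0 to 1); they miss things now and then, are a little off and sometimes report something else, mostly with a low value. They report only what shows in the picture. A call takes as long as a camera call. They do not tell look-alikes from the thing itself.
- search_frame(camera, thing): "at" ([x, y, z] in m, in the coordinates of the camera as it stood for that picture, good to about 4 mm: the middle of the surface that is visible of it).
- cut_out(camera, thing): "mask" (420x560 bool, what is visible of it).
- mark_of(camera, thing): "at" ([x, y, z] in m, in the coordinates of the camera as it stood for that picture, good to about 4 mm: a listed point, or the origin of a listed thing).
The state is a dict: "t": time; "q": joint angles; "dq": joint speeds; "effort": joint torques, N m; "tool_pos": TCP position; "tool_rot": TCP orientation; "contact_force": force on the tool from outside, world axes, zero at the start; "wrist_torque": the same for the moment, N m; "opening": finger opening in m.
Only numpy, scipy, OpenCV 4.12 (cv2) and the standard library are available. Lean on these libraries where they do the work, as an engineer would, in place of code of your own. Each camera call takes 0.05 s, during which the arm holds its last target. There are 200 camera calls.

## Task

Load the flat aluminium bracket into the bench fixture: press the long thumb bar of the spring clip down with one fingertip so that its jaw lifts, and while holding it down push the bracket along its channel with the other fingertip, beneath the jaw and fully home against the end stop. Then let the bar up so that the jaw clamps the bracket, and take the hand clear. Only press and push: do not pick the bracket up, and leave the wheel, the screwdriver and the jar where they are.

Things in the scene. Friction and masses are not known exactly. Their poses are not given: they have to be found in the camera images.
- fixture: Bench fixture, bolted down: grey base 215 x 146 x 12 mm (its x -135 to 80, y -46 to 100) with a dark steel bed, top 30 mm above the table. Origin at table level under the channel's middle line; x runs along the channel, the way to push; y across it towards the thumb bar; z up. Channel y -23.5 to 23.5 mm between rails 6 mm wide, tops at z 35, open at the rear (x -135).
- stop (a point): Middle of the end stop's face, at fixture x 60, y 0, z 33 mm, that the bracket's front edge must meet. The stop is 60 mm wide, 10 mm thick, its top at z 46 mm.
- pin (a point): Middle of the clip's hinge pin, which runs along fixture x at y 42, z 40 mm, between two ears (at x -120 and 50 mm, y 37 to 47, tops at z 46 mm).
- bracket: Loose aluminium bracket, about 60 g: flat plate 70 (x, along the channel) x 44 x 6 mm, its rear edge turned up. Origin at the centre of the plate's underside. It lies flat in the channel on the bed, turned-up edge to the rear, its front edge 45 to 65 mm short of the stop. Home, its origin is at fixture x 25 mm.
- lip (a point): Middle of the rear face of the bracket's turned-up edge, the face to push: at bracket x -35, z 13 mm. The edge is 4 mm thick, 44 mm wide, its top 20 mm above the underside.
- thumb_bar (a point): Middle of the top of the clip's thumb bar, a steel strip beside the channel: fixture x -115 to 43 mm, y 52 to 88. Its top is in a plane through the pin's axis, at rest sloping 0.25 rad up away from the channel. Press it anywhere; a fingertip may slide along it. Level, its top is 40 mm above the table: a second fingertip at that height is 10 mm above the bed and 10 mm below the lip's top.
- jaw (a point): Middle of the underside of the clip's jaw, which is 20 mm long (fixture x 24 to 44 mm) and reaches over the channel (y -6 to 8 mm). It lifts as the bar is pressed. At rest it is 2 mm above the bed and blocks the 6 mm plate.
- clip (a joint): How far the thumb bar is pressed, rad: 0 at rest, 0.25 bar level, 0.42 at its stop. The jaw clears the plate above about 0.16, well at 0.25; with the jaw resting on the plate it reads about 0.1. At the middle of the bar's width the spring needs about 6 N to start and 9 N at 0.25; it returns the bar by itself.
- wheel: A black printed rover wheel with a green hub lying flat, about 108 mm over its treads, 45 mm high; origin at the centre of its underside. A bystander on the thumb bar's side of the fixture.
- driver: A screwdriver lying on the table across from the thumb bar; a bystander.
- jar: A small pale jar with a white lid, 52 mm in diameter, 60 mm high, standing near the fixture; origin at the centre of its underside. A bystander.
Mind the look-alikes: they are no part of the job. Several things have the shape of the bracket; the one meant has the colours described above.

How it is judged:
On the way, in this order (a step that is already met when the one before it is completed fails the run):
1. a fingertip holds the thumb bar down, jaw lifted, the bracket still in front of the jaw (value of joint clip above 0.16 rad and contact force between the fingers and fixture above 1 N and x of bracket in the frame of fixture below -0.008 m), for 0.2 s.
2. the bracket is home against the stop while a fingertip still holds the bar down (value of joint clip above 0.14 rad and contact force between the fingers and fixture above 1 N and x of bracket in the frame of fixture above 0.0215 m), for 0.1 s.
At the end, for the whole second after the job is handed in: The bracket lies flat on the bed, its front edge within 3.5 mm of the end stop, at rest; the clip's bar is released and its jaw rests on the plate (clip 0.05 to 0.135 rad) (x of bracket in the frame of fixture between 0.0215 and 0.028 m and y of bracket in the frame of fixture between -0.004 and 0.004 m and z of bracket in the frame of fixture between 0.027 and 0.033 m and angle between bracket's own z axis and vertical below 0.06 rad and value of joint clip between 0.05 and 0.135 rad and velocity of joint clip below 0.05 rad/s and contact force between bracket and fixture above 2 N and linear speed of bracket below 0.01 m/s); the robot touches nothing.
It fails at once if the bracket is lifted off the bed by more than 8 mm or tipped by more than 0.25 rad (z of bracket in the frame of fixture above 0.038 m or angle between bracket's own z axis and vertical above 0.25 rad).
It fails at once if the wheel, the screwdriver or the jar is moved by more than 20 mm (distance of any of wheel, driver, jar from where it was at the start of the episode above 0.02 m).
It also fails if it takes over 48 s, if anything falls off the work surface, if the arm or the gripper's body presses on something with over 40 N, if the wrist force passes 120 N, or if a joint passes its speed limit or range.

## Working session

There is one attempt and no reset: what is moved stays moved. The work goes in short steps, Python scripts to look and compute and a tool call to move; the robot and the scene stay as the last step left them, time stands still between calls to the robot, and variables do not carry over. Pictures are saved under pics/ and viewed, about 8 in all and at most 12, crops included, and the job is handed in when it is done.

Besides the shell and the picture viewer there is one more tool, called after "Emit:" by a JSON object that holds its "api" and its "payload", one argument or row to a line. arm_command: Moves the arm, as the interface text tells. Its arguments: {"type":"object","properties":{"plan":{"type":"array","items":{"type":"array","items":{"type":"array","items":{"type":"number"}}}},"squeeze":{"type":"number"}},"required":["plan"]}

```bash
mkdir -p pics; cat > h.py <<'E'
import numpy as np, cv2
from station import *
from scipy.spatial.transform import Rotation as R
def T(cam):
    c=calibration(cam)
    if 'cam_to_world' in c: return np.array(c['cam_to_world'])
    o=ctrl.get_obs(); M=np.eye(4); M[:3,:3]=R.from_rotvec(o['tool_rot']).as_matrix(); M[:3,3]=o['tool_pos']
    return M@np.array(c['hand_eye'])
def w(M,p): return (M@np.r_[p,1])[:3]
def proj(cam,M,p):
    c=calibration(cam); q=np.linalg.inv(M)@np.r_[p,1]
    return np.array([c['fx']*q[0]/q[2]+c['cx'],c['fy']*q[1]/q[2]+c['cy']])
def save(im,n): cv2.imwrite('pics/'+n,im[:,:,::-1])
E
python3 - <<'E'
from h import *
a=get_image('scene');b=get_image('side')
save(a,'a.png');save(b,'b.png')
np.set_printoptions(precision=4,suppress=True)
for cam in('scene','side'):
    M=T(cam)
    for t in('fixture','stop','pin','bracket','lip','thumb_bar','jaw','wheel','jar','driver'):
        for d in mark_of(cam,t)[:3]: print(cam,t,round(d['conf'],2),w(M,d['at']),proj(cam,M,w(M,d['at'])).astype(int))
o=ctrl.get_obs();print(o['t'],o['tool_pos'],o['tool_rot'],R.from_rotvec(o['tool_rot']).as_matrix(),o['opening'])
E
```

```text
scene fixture 0.7 [ 0.5747 -0.0804 -0.0019] [221 179]
scene stop 0.85 [ 0.6373 -0.0941  0.0349] [195 181]
scene pin 0.83 [ 0.5874 -0.04    0.0414] [227 180]
scene pin 0.53 [ 0.721  -0.0866  0.0022] [170 214]
scene pin 0.47 [ 0.5573 -0.0056  0.0454] [248 180]
scene bracket 0.85 [ 0.7313  0.1156 -0.0024] [230 274]
scene bracket 0.78 [ 0.3571 -0.0349  0.0055] [298 137]
scene bracket 0.77 [ 0.5515 -0.0788  0.0312] [227 165]
scene lip 0.96 [0.7216 0.1485 0.0122] [244 277]
scene lip 0.84 [ 0.5233 -0.0696  0.0439] [239 157]
scene lip 0.82 [ 0.341  -0.1896  0.0178] [258 100]
scene thumb_bar 0.69 [ 0.5581 -0.0086  0.0473] [246 179]
scene jaw 0.6 [ 0.6093 -0.0882  0.0293] [206 177]
scene wheel 0.9 [ 0.5632  0.106  -0.0006] [282 222]
scene jar 0.57 [ 0.7215 -0.0851 -0.0011] [170 215]
scene driver 0.62 [ 0.536  -0.2039  0.0016] [198 142]
side fixture 0.76 [ 0.5783 -0.0828 -0.002 ] [294 195]
side fixture 0.48 [ 0.5919 -0.0405  0.0408] [284 185]
side fixture 0.46 [ 0.6089 -0.0896  0.0317] [283 179]
side stop 0.87 [ 0.6376 -0.095   0.0356] [272 175]
side pin 0.96 [ 0.5888 -0.0397  0.0414] [285 186]
side bracket 0.92 [ 0.7343  0.1151 -0.0005] [196 223]
side bracket 0.81 [ 0.3282 -0.1554 -0.0019] [405 199]
side bracket 0.76 [ 0.3634 -0.0381 -0.0001] [384 219]
side lip 0.85 [ 0.3342 -0.0604  0.0136] [400 211]
side lip 0.72 [0.7223 0.1458 0.0118] [194 227]
side lip 0.72 [ 0.3425 -0.1889  0.0131] [401 186]
side thumb_bar 0.65 [ 0.5534 -0.0065  0.0488] [296 191]
side jaw 0.59 [ 0.6108 -0.0918  0.03  ] [282 179]
side wheel 0.93 [ 0.5647  0.1089 -0.0062] [274 239]
side jar 0.58 [ 0.7285 -0.0882 -0.0017] [236 184]
side driver 0.9 [ 0.5397 -0.2098 -0.0002] [322 176]
1.1 [ 0.2661 -0.5655  0.2313] [ 1.9778  0.4421 -1.9779] [[-0.      0.4258 -0.9048]
 [-0.     -0.9048 -0.4258]
 [-1.     -0.      0.    ]] 0.08544141940588028
```

View pics/a.png

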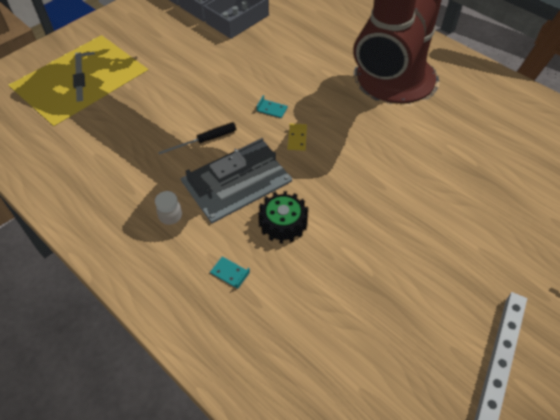

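View pics/b.png

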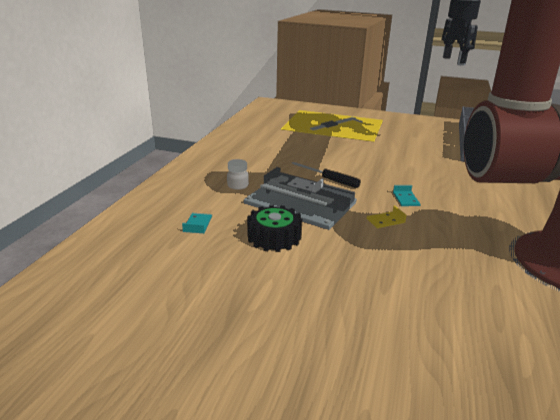

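The scene shows the fixture around (237,178), the grey bracket in its channel at (227,165), and the wheel, jar and driver clear of it. The other brackets are teal or yellow look-alikes. The side view agrees. I estimate the fixture origin at (0.577, -0.082), yaw about -0.21. I'll move above the rear of the channel.

Emit:
{"api": "arm_command", "payload": {
  "plan": [
    [[0,-0.0255,-0.0296,0,0,0,0.056],[0,-0.0255,-0.0296,0,0,0,0.056],[0,-0.0255,-0.0296,0,0,0,0.056],[0,-0.0255,-0.0296,0,0,0,0.056],[0,-0.0255,-0.0296,0,0,0,0.056],[0,-0.0255,-0.0296,0,0,0,0.056],[0,-0.0255,-0.0296,0,0,0,0.056],[0,-0.0255,-0.0296,0,0,0,0.056],[0,-0.0255,-0.0296,0,0,0,0.056],[0,-0.0255,-0.0296,0,0,0,0.056],[0,-0.0255,-0.0296,0,0,0,0.056],[0,-0.0255,-0.0296,0,0,0,0.056],[0,-0.0255,-0.0296,0,0,0,0.056],[0,-0.0255,-0.0296,0,0,0,0.056],[0,-0.0255,-0.0296,0,0,0,0.056],[0,0,0,6.2,0,0,0.056],[0,0,0,6.2,0,0,0.056],[0,0,0,6.2,0,0,0.056],[0,0,0,6.2,0,0,0.056],[0,0,0,6.2,0,0,0.056]]
  ]
}}

```text
t: 2.77
tool_pos: [0.516, -0.0039, 0.2326]
tool_rot: [-2.169, 0.137, 2.148]
contact_force: [0.2, 0.2, -0.5]
opening: 0.056
```

```bash
cat > look.py <<'E'
from h import *
import sys
np.set_printoptions(precision=4,suppress=True)
M=T('wrist'); im=get_image('wrist')
pts={'stop':(.06,0,.033),'thumb_bar':(-.036,.07,None),'jaw':(.034,.001,.032),'lip':None,'bracket':None,'fixture':(0,0,0),'pin':(0,.042,.04)}
A=[];B=[];L={}
for t in pts:
    for d in mark_of('wrist',t)[:2]:
        if d['conf']>.3: print(t,round(d['conf'],2),w(M,d['at']),proj('wrist',M,w(M,d['at'])).astype(int))
save(im,sys.argv[1])
o=ctrl.get_obs();m=R.from_rotvec(o['tool_rot']).as_matrix();print(o['t'],o['tool_pos'],m[:,1],m[:,2],o['opening'],o['contact_force'])
E
python3 look.py c.png
```

```text
stop 0.58 [ 0.6307 -0.0953  0.0325] [355  58]
thumb_bar 0.72 [ 0.5579 -0.0085  0.0456] [277 144]
jaw 0.57 [ 0.6135 -0.0889  0.0281] [349  77]
lip 0.96 [ 0.3393 -0.1892  0.0134] [436 294]
lip 0.63 [ 0.3327 -0.0593  0.0122] [337 308]
bracket 0.95 [ 0.3645 -0.0398 -0.0021] [318 283]
bracket 0.86 [ 0.5559 -0.0804  0.0301] [344 136]
fixture 0.92 [ 0.5779 -0.0829 -0.0036] [339 114]
pin 0.82 [ 0.5856 -0.0434  0.0365] [308 111]
pin 0.58 [ 0.555  -0.0093  0.0424] [278 146]
3.1667 [ 0.5159 -0.0045  0.2326] [-0.1185 -0.993   0.0018] [-0.9929  0.1184 -0.0098] 0.05575470721849703 [0.0095 0.1431 0.2198]
```

View pics/c.png

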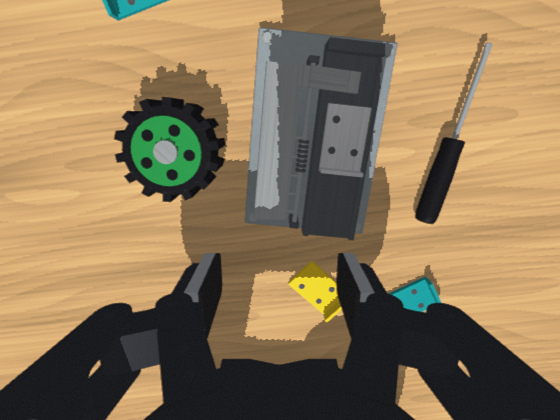

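The wrist view shows the base corners at about (262,28), (397,43), (246,222) and (363,238). The plate spans (333,103)–(362,176). I'll fit the pose from these corners and the net points.

```bash
python3 - <<'E'
from h import *
np.set_printoptions(precision=4,suppress=True)
M=T('wrist');c=calibration('wrist')
def ray(u,v,z):
    d=M[:3,:3]@np.array([(u-c['cx'])/c['fx'],(v-c['cy'])/c['fy'],1]);return M[:3,3]+d*(z-M[2,3])/d[2]
F=[(.08,.1),(.08,-.046),(-.135,.1),(-.135,-.046)]
W=[ray(u,v,.012)[:2] for u,v in((262,28),(397,43),(246,222),(363,238))]
F+=[(.06,0),(-.036,.07),(.034,.001),(0,0),(0,.042)]
W+=[(.636,-.0948),(.5568,-.008),(.611,-.0895),(.577,-.082),(.5875,-.0405)]
F=np.array(F);W=np.array(W)
def fit(F,W):
    a=F-F.mean(0);b=W-W.mean(0);th=np.arctan2((a[:,0]*b[:,1]-a[:,1]*b[:,0]).sum(),(a*b).sum())
    r=np.array([[np.cos(th),-np.sin(th)],[np.sin(th),np.cos(th)]]);o=W.mean(0)-r@F.mean(0)
    return th,o,r,(W-o)@r-F
for s in(slice(0,4),slice(0,9),slice(4,9)):
    th,o,r,e=fit(F[s],W[s]);print(th,o);print(e*1000)
th,o,r,e=fit(F,W)
for n,u,v,z in(('rear lip',320,172,.05),('rear lip2',362,176,.05),('front',333,103,.036),('front2',372,108,.036)): print(n,(ray(u,v,z)[:2]-o)@r)
q=ctrl.get_obs();print('tcp',(q['tool_pos'][:2]-o)@r)
E
```

```text
-0.2225506829578913 [ 0.5741 -0.0846]
[[-0.4858 -1.8303]
 [ 0.3591  3.523 ]
 [ 2.9784 -1.3965]
 [-2.8518 -0.2962]]
-0.21770087427671364 [ 0.576  -0.0834]
[[-1.6276 -3.825 ]
 [-1.4648  1.5259]
 [ 1.8412 -2.3652]
 [-4.6917 -1.235 ]
 [ 1.0062  1.8362]
 [ 0.9281 -0.5186]
 [ 1.4516  0.6115]
 [ 0.6342  1.591 ]
 [ 1.9229  2.3793]]
-0.21045378637642684 [ 0.5776 -0.0826]
[[-0.3427  0.3075]
 [ 0.0719 -1.3528]
 [ 0.1017 -0.732 ]
 [-0.7149  0.4998]
 [ 0.8839  1.2776]]
rear lip [-0.0573  0.0224]
rear lip2 [-0.0571 -0.0217]
front [0.0121 0.0168]
front2 [ 0.0113 -0.0237]
tcp [-0.0757  0.064 ]
```

Emit:
{"api": "arm_command", "payload": {
  "plan": [
    [[0,0,0,5.5,0,0,0.056],[0,0.029,0.007,0,0,0,0.056],[0.03,0,0,0,0,0,0.056],[0.03,0,0,0,0,0,0.056],[0.03,0,0,0,0,0,0.056],[0.03,0,0,0,0,0,0.056],[0.02,0,0,0,0,0,0.056],[0,0,0,0,0,0,0.056],[0,0,0,0,0,0,0.056]]
  ]
}}

```text
t: 3.92
tool_pos: [0.507, -0.0349, 0.0919]
tool_rot: [-2.13, 0.23, 2.089]
contact_force: [0.6, -0.5, 1.5]
opening: 0.0556
```

```bash
python3 look.py d.png; python3 - <<'E'
from h import *
q=ctrl.get_obs();th=-.215;r=np.array([[np.cos(th),-np.sin(th)],[np.sin(th),np.cos(th)]])
print('tcp fixture',(q['tool_pos'][:2]-[.5765,-.083])@r)
E
```

```text
thumb_bar 0.86 [ 0.5594 -0.0103  0.0461] [219 160]
jaw 0.81 [ 0.6125 -0.0871  0.0279] [326  41]
lip 0.78 [ 0.5204 -0.0702  0.0419] [328 200]
bracket 0.92 [ 0.3267 -0.1553  0.0008] [450 372]
bracket 0.73 [ 0.5557 -0.0787  0.0309] [329 140]
pin 0.64 [ 0.5843 -0.0428  0.038 ] [263 106]
4.3167 [ 0.5084 -0.035   0.0938] [-0.2124 -0.9772  0.001 ] [-0.9769  0.2124 -0.0237] 0.05594770519928077 [-0.8455  0.1591 -0.0607]
tcp fixture [-0.07681168  0.03234399]
```

View pics/d.png

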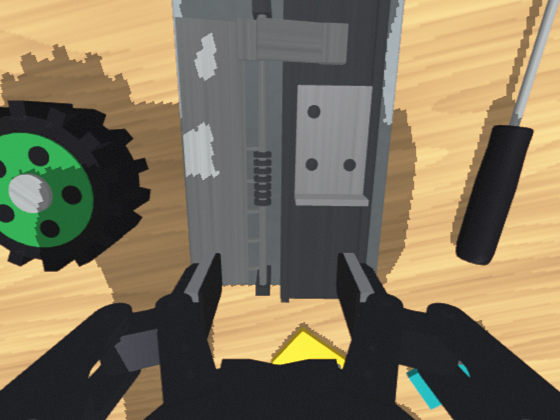

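Emit:
{"api": "arm_command", "payload": {
  "plan": [
    [[0,-0.002,0.005,0,-1.4,0,0.056],[0.02,0,0,0,0,0,0.056],[0.015,0,0,0,0,0,0.056],[0,0,0,0,0,0,0.056],[0,0,0,0,0,0,0.056]]
  ]
}}

```text
t: 4.73
tool_pos: [0.5058, -0.0318, 0.0618]
tool_rot: [-2.11, 0.227, 2.108]
contact_force: [0.2, -0.4, 0.4]
opening: 0.056
```

```bash
cat > st.py <<'E'
from h import *
np.set_printoptions(precision=4,suppress=True)
q=ctrl.get_obs();th=-.215;r=np.array([[np.cos(th),-np.sin(th)],[np.sin(th),np.cos(th)]])
m=R.from_rotvec(q['tool_rot']).as_matrix()
print(q['t'],'tcp fixture',(q['tool_pos'][:2]-[.5765,-.083])@r,q['tool_pos'][2],'F',r.T@q['contact_force'][:2],q['contact_force'][2],m[2,1:],q['opening'])
E
python3 st.py
```

```text
4.7333 tcp fixture [-0.08   0.035] 0.06176233021117752 F [ 0.3197 -0.3345] 0.4376471239113081 [ 0.0008 -0.0012] 0.05595783512275859
```

Emit:
{"api": "arm_command", "payload": {
  "plan": [
    [[0.007,0,0,0,0,0,0.056],[0,0,0,0,0,0,0.056],[0.004,0,0,0,0,0,0.056],[0,0,0,0,0,0,0.056]]
  ]
}}

```text
t: 5.07
tool_pos: [0.5071, -0.0318, 0.0523]
tool_rot: [-2.113, 0.227, 2.106]
contact_force: [-0.0, 0.2, -1.1]
opening: 0.0561
```

Emit:
{"api": "arm_command", "payload": {
  "plan": [
    [[0.003,0,0,0,0,0,0.056],[0,0,0,0,0,0,0.056],[0,0,0,0,0,0,0.056]]
  ]
}}

```text
t: 5.32
tool_pos: [0.5077, -0.032, 0.0499]
tool_rot: [-2.114, 0.227, 2.104]
contact_force: [0.1, -0.8, -0.4]
opening: 0.0559
```

Emit:
{"api": "arm_command", "payload": {
  "plan": [
    [[0.003,0,0,0,0,0,0.056],[0,0,0,0,0,0,0.056],[0,0,0,0,0,0,0.056]]
  ]
}}

```text
t: 5.57
tool_pos: [0.508, -0.032, 0.047]
tool_rot: [-2.115, 0.228, 2.103]
contact_force: [0.3, 0.3, 0.7]
opening: 0.0557
```

Emit:
{"api": "arm_command", "payload": {
  "plan": [
    [[0.003,0,0.001,0,0,0,0.056],[0,0,0,0,0,0,0.056],[0,0,0,0,0,0,0.056]]
  ]
}}

```text
t: 5.82
tool_pos: [0.5069, -0.0318, 0.0436]
tool_rot: [-2.115, 0.228, 2.104]
contact_force: [0.0, -0.0, -0.2]
opening: 0.056
```

Emit:
{"api": "arm_command", "payload": {
  "plan": [
    [[0.003,0,0.001,0,0,0,0.056],[0,0,0,0,0,0,0.056],[0,0,0,0,0,0,0.056]]
  ]
}}

```text
t: 6.07
tool_pos: [0.5071, -0.0317, 0.0424]
tool_rot: [-2.117, 0.227, 2.102]
contact_force: [-2.3, -0.5, 2.3]
opening: 0.0558
```

```bash
python3 st.py
```

```text
6.0667 tcp fixture [-0.0788  0.0353] 0.04242317208677766 F [-2.1447 -1.0267] 2.329572327912726 [ 0.0004 -0.0073] 0.05581843313650943
```

Emit:
{"api": "arm_command", "payload": {
  "plan": [
    [[0.003,0,0.001,0,0,0,0.056],[0,0,0,0,0,0,0.056],[0,0,0,0,0,0,0.056]]
  ]
}}

```text
t: 6.32
tool_pos: [0.5072, -0.0316, 0.0419]
tool_rot: [-2.118, 0.226, 2.1]
contact_force: [-3.1, -0.9, 6.0]
opening: 0.0559
```

Emit:
{"api": "arm_command", "payload": {
  "plan": [
    [[0.003,0,0.001,0,0,0,0.056],[0,0,0,0,0,0,0.056],[0,0,0,0,0,0,0.056]]
  ]
}}

```text
t: 6.57
tool_pos: [0.5072, -0.0315, 0.0415]
tool_rot: [-2.12, 0.226, 2.1]
contact_force: [-4.3, -1.0, 6.0]
opening: 0.0559
```

```bash
python3 st.py
```

```text
6.5667 tcp fixture [-0.0786  0.0355] 0.04151348062402731 F [-4.0186 -1.927 ] 6.047657987958281 [-0.0003 -0.0095] 0.0559259500041912
```

Emit:
{"api": "arm_command", "payload": {
  "plan": [
    [[0.006,0,0,0,0,0,0.056],[0.006,0,0,0,0,0,0.056]]
  ]
}}

```text
t: 6.73
tool_pos: [0.5081, -0.0312, 0.0324]
tool_rot: [-2.12, 0.224, 2.1]
contact_force: [-7.2, -0.3, 13.4]
opening: 0.056
```

```bash
python3 st.py
```

```text
6.7333 tcp fixture [-0.0778  0.036 ] 0.0324419064584011 F [-7.0087 -1.8386] 13.36220134776187 [-0.0013 -0.0094] 0.05596260859509014
```

Emit:
{"api": "arm_command", "payload": {
  "plan": [
    [[0.004,0,0,0,0,0,0.056]]
  ]
}}

```text
t: 6.82
tool_pos: [0.5083, -0.0312, 0.0305]
tool_rot: [-2.118, 0.223, 2.102]
contact_force: [-14.9, 0.2, 32.2]
opening: 0.0559
```

```bash
python3 st.py
```

```text
6.8167 tcp fixture [-0.0776  0.036 ] 0.03052685175865518 F [-14.5869  -2.9309] 32.22901503231089 [-0.0012 -0.0076] 0.055889356556593106
```

Emit:
{"api": "arm_command", "payload": {
  "plan": [
    [[-0.003,0,0,0,0,0,0.056],[0.001,0,0,0,0,0,0.056]]
  ]
}}

```text
t: 6.98
tool_pos: [0.5084, -0.0312, 0.0357]
tool_rot: [-2.116, 0.221, 2.105]
contact_force: [-4.4, 0.3, 8.9]
opening: 0.0563
```

```bash
python3 st.py; python3 look.py e.png
```

```text
6.9833 tcp fixture [-0.0776  0.0361] 0.035692910291926686 F [-4.3432 -0.5983] 8.878822172476529 [-0.0012 -0.0047] 0.056283866711590254
stop 0.64 [ 0.556  -0.0801  0.0312] [361 149]
thumb_bar 0.82 [ 0.5573 -0.0055  0.0388] [199 183]
jaw 0.68 [ 0.6107 -0.091   0.0407] [376   3]
lip 0.62 [ 0.5213 -0.0728  0.0412] [360 229]
fixture 0.32 [ 0.6108 -0.0856  0.0367] [359  10]
pin 0.73 [ 0.5858 -0.04    0.0378] [260 101]
7.3833 [ 0.5084 -0.0312  0.0352] [-0.2084 -0.978  -0.0013] [-0.978   0.2084 -0.0052] 0.05590056375195512 [-4.6142  0.9851  9.5492]
```

View pics/e.png

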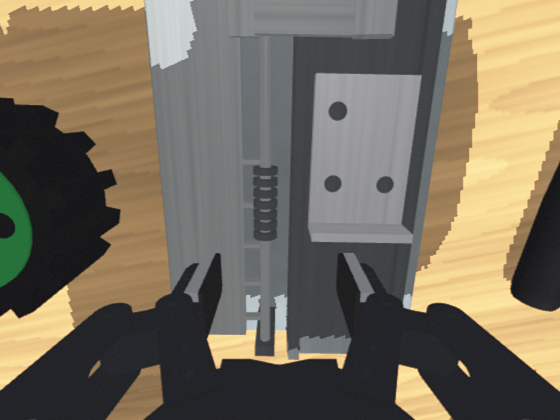

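The bar is level: the thumb bar reads z 0.039 and the jaw 0.041, so the jaw is lifted. The bracket sits ahead of the finger, with its lip at (360,229). Now I'll push.

Emit:
{"api": "arm_command", "payload": {
  "plan": [
    [[0.001,0,-0.006,0,0,0,0.056],[0.001,0,-0.006,0,0,0,0.056]]
  ]
}}

```text
t: 7.55
tool_pos: [0.5175, -0.0327, 0.0346]
tool_rot: [-2.107, 0.218, 2.114]
contact_force: [-8.7, 1.9, 11.7]
opening: 0.0564
```

```bash
python3 st.py
```

```text
7.55 tcp fixture [-0.0683  0.0366] 0.03459520333348633 F [-8.8782 -0.003 ] 11.708583273900567 [-0.0018  0.0032] 0.056416161541990806
```

Emit:
{"api": "arm_command", "payload": {
  "plan": [
    [[0.001,0,-0.006,0,0,0,0.056],[0.001,0.0003,-0.006,0,0,0,0.056],[0.0005,0.0003,-0.006,0,0,0,0.056]]
  ]
}}

```text
t: 7.8
tool_pos: [0.5307, -0.035, 0.0337]
tool_rot: [-2.09, 0.213, 2.13]
contact_force: [-9.0, 2.6, 11.5]
opening: 0.0562
```

```bash
python3 st.py
```

```text
7.8 tcp fixture [-0.055   0.0371] 0.033695262278703855 F [-9.3784  0.6338] 11.491505474966592 [-0.0035  0.0196] 0.05624403521065616
```

Emit:
{"api": "arm_command", "payload": {
  "plan": [
    [[0,0.0005,-0.006,0,0.8,0,0.056],[0,0.0005,-0.006,0,0.8,0,0.056],[0,0.0003,-0.006,0,0.6,0,0.056]]
  ]
}}

```text
t: 8.05
tool_pos: [0.5447, -0.0379, 0.0348]
tool_rot: [-2.118, 0.211, 2.105]
contact_force: [-7.9, 1.5, 9.6]
opening: 0.0561
```

```bash
python3 st.py
```

```text
8.05 tcp fixture [-0.0407  0.0373] 0.03481526176156071 F [-8.0345 -0.2649] 9.640810281499531 [-0.0058 -0.0051] 0.05609410500564055
```

Emit:
{"api": "arm_command", "payload": {
  "plan": [
    [[0.001,0.0003,-0.006,0,0.3,0,0.056],[0.0005,0.0003,-0.006,0,0.4,0,0.056]]
  ]
}}

```text
t: 8.22
tool_pos: [0.5535, -0.0395, 0.0344]
tool_rot: [-2.121, 0.208, 2.103]
contact_force: [-8.4, 2.0, 9.5]
opening: 0.0561
```

```bash
python3 st.py; python3 look.py f.png
```

```text
8.2167 tcp fixture [-0.0317  0.0376] 0.03437628133370237 F [-8.596   0.1404] 9.508826792787112 [-0.007  -0.0077] 0.05609056856031471
stop 0.81 [ 0.6325 -0.0955  0.0376] [374  72]
thumb_bar 0.69 [ 0.5586 -0.0064  0.038 ] [209 272]
jaw 0.58 [ 0.6122 -0.085   0.0416] [357 128]
lip 0.85 [ 0.5599 -0.0788  0.0429] [359 246]
bracket 0.7 [ 0.5931 -0.0884  0.0307] [364 167]
pin 0.76 [ 0.5846 -0.0437  0.0378] [273 207]
8.6167 [ 0.5544 -0.0397  0.0349] [-0.2016 -0.9795 -0.007 ] [-0.9794  0.2016 -0.0104] 0.05618846227491289 [-6.0147  2.2387 10.5473]
```

View pics/f.png

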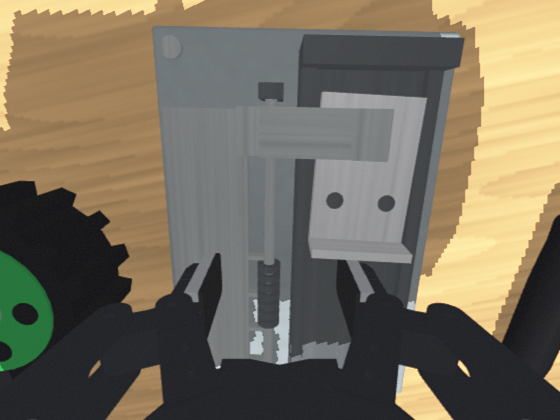

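The front edge is under the lifted jaw, with a gap to the stop of roughly 8–10 mm.

Emit:
{"api": "arm_command", "payload": {
  "plan": [
    [[0.0005,0.0003,-0.005,0,-0.3,0,0.056],[0.0005,0.0003,-0.005,0,0,0,0.056]]
  ]
}}

```text
t: 8.78
tool_pos: [0.561, -0.0409, 0.035]
tool_rot: [-2.108, 0.205, 2.115]
contact_force: [-8.5, 1.7, 9.5]
opening: 0.056
```

```bash
python3 st.py
```

```text
8.7833 tcp fixture [-0.0241  0.0378] 0.03497619280080762 F [-8.6151 -0.1663] 9.542453184859577 [-0.008   0.0044] 0.05597085558172876
```

Emit:
{"api": "arm_command", "payload": {
  "plan": [
    [[0.0005,0.0003,-0.005,0,0,0,0.056]]
  ]
}}

```text
t: 8.87
tool_pos: [0.563, -0.0414, 0.0348]
tool_rot: [-2.097, 0.203, 2.125]
contact_force: [-21.5, 5.4, 22.1]
opening: 0.056
```

```bash
python3 st.py
```

```text
8.8667 tcp fixture [-0.0221  0.0378] 0.034799304548092824 F [-22.1859   0.6595] 22.10486904980433 [-0.0083  0.0139] 0.05601128414472342
```

The force jumped at TCP x -22 mm, the expected home position. I'll hold lightly and look.

Emit:
{"api": "arm_command", "payload": {
  "plan": [
    [[0,0.0003,-0.003,0,0.4,0,0.056],[0.0003,0,-0.003,0,0,0,0.056]]
  ]
}}

```text
t: 9.03
tool_pos: [0.5628, -0.0413, 0.0351]
tool_rot: [-2.083, 0.202, 2.137]
contact_force: [-13.5, 1.1, 15.0]
opening: 0.0562
```

```bash
python3 st.py; python3 look.py g.png
```

```text
9.0333 tcp fixture [-0.0223  0.0379] 0.03510134353188111 F [-13.4416  -1.7681] 15.020684992050692 [-0.0087  0.0263] 0.05622818805845849
stop 0.84 [ 0.6345 -0.0983  0.0347] [378  90]
thumb_bar 0.96 [ 0.5582 -0.0065  0.0369] [212 287]
jaw 0.56 [ 0.6141 -0.0868  0.0394] [359 146]
jaw 0.52 [ 0.5587 -0.0037  0.0386] [206 289]
lip 0.83 [ 0.5688 -0.0765  0.044 ] [351 250]
bracket 0.67 [ 0.6035 -0.091   0.0297] [366 164]
pin 0.72 [ 0.5867 -0.0421  0.0356] [269 221]
9.4333 [ 0.5628 -0.0413  0.0351] [-0.2011 -0.9795 -0.0087] [-0.9793  0.2008  0.026 ] 0.055901654634216986 [-12.7672   1.2898  15.1821]
```

View pics/g.png

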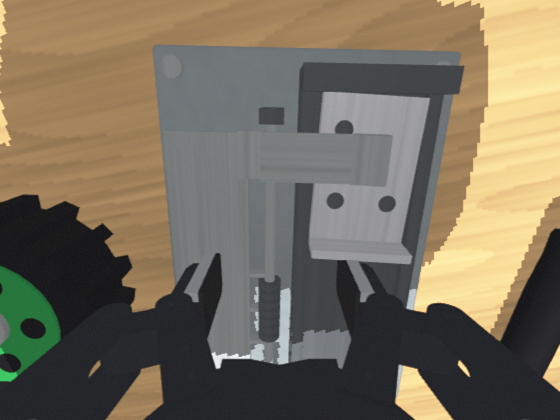

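The plate front now meets the stop face at row ~92. I'll back the finger off with the bar still held, then lift.

Emit:
{"api": "arm_command", "payload": {
  "plan": [
    [[0.0005,0,0.004,0,0.5,0,0.056],[0.0005,0,0.004,0,0.5,0,0.056],[0.0005,0,0.003,0,0,0,0.056]]
  ]
}}

```text
t: 9.68
tool_pos: [0.5599, -0.041, 0.0403]
tool_rot: [-2.124, 0.208, 2.097]
contact_force: [-0.6, 0.4, -0.1]
opening: 0.0562
```

```bash
python3 st.py
```

```text
9.6833 tcp fixture [-0.0252  0.0375] 0.040265535022782906 F [-0.7044  0.2617] -0.06401790140538027 [-0.0091 -0.0118] 0.056188416404071066
```

Emit:
{"api": "arm_command", "payload": {
  "plan": [
    [[-0.002,0,0.006,0,0,0,0.056],[-0.006,0,0.006,0,0,0,0.056],[-0.015,0,0,0,0,0,0.056],[-0.025,0,0,0,0,0,0.056],[-0.025,0,0,0,0,0,0.056],[-0.025,0,0,0,0,0,0.056],[-0.025,0,0,0,0,0,0.056],[0,0,0,0,0,0,0.056],[0,0,0,0,0,0,0.056]]
  ]
}}

```text
t: 10.43
tool_pos: [0.536, -0.0368, 0.1622]
tool_rot: [-2.103, 0.205, 2.117]
contact_force: [0.6, -0.2, -1.3]
opening: 0.0561
```

```bash
python3 st.py; python3 look.py i.png; python3 -c "
import cv2;a=cv2.imread('pics/i.png');cv2.imwrite('pics/i2.png',cv2.resize(a[:260,130:480],None,fx=2.2,fy=2.2,interpolation=cv2.INTER_CUBIC))"
```

```text
10.4333 tcp fixture [-0.0494  0.0365] 0.1621884913077391 F [ 0.6025 -0.0281] -1.316717747925568 [-0.0089  0.0078] 0.05614545183862647
stop 0.63 [ 0.5381 -0.2009  0.0009] [449 151]
stop 0.58 [ 0.6313 -0.0943  0.0325] [327  67]
thumb_bar 0.79 [ 0.5586 -0.0077  0.041 ] [240 179]
jaw 0.6 [ 0.6119 -0.0895  0.0342] [325  94]
lip 0.77 [ 0.3321 -0.0583  0.0135] [334 358]
lip 0.71 [0.7251 0.1512 0.0154] [ 4 13]
bracket 0.77 [ 0.7293  0.1118 -0.003 ] [62  3]
bracket 0.61 [ 0.3616 -0.0408  0.0005] [313 331]
pin 0.91 [ 0.5861 -0.0442  0.0386] [276 138]
10.8333 [ 0.5359 -0.0369  0.1606] [-0.2025 -0.9792 -0.009 ] [-0.9792  0.2025  0.01  ] 0.055687796299166786 [ 0.0542  0.7937 -0.1649]
```

View pics/i2.png

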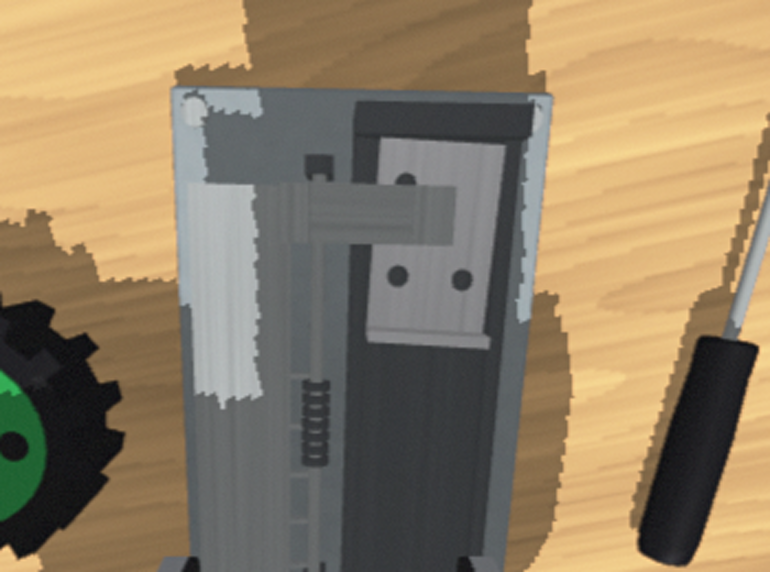

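The view shows the plate's front edge on the stop face, the jaw resting on the plate, the bar up and the hand clear. The bystanders have not moved. I'm handing in.

```bash
python3 -c "
from station import *
print(finish_job())"
```

```text
the job is handed in; nothing more can be done
None
```

The bracket is home against the end stop and clamped by the jaw, and the hand is clear. I handed the job in at about 11 s of the 48 s allowed; `finish_job` gave no verdict.

- **Press:** One fingertip held the thumb bar about level at 9–10 N. The networks put the bar top at about 39 mm and the jaw at about 41 mm, while the bracket was still in front of the jaw.
- **Push:** The other fingertip pushed the lip until the force jumped to about 22 N, with the TCP at fixture x -22 mm, where I expected home. I held there for about half a second with the bar still down.
- **Release:** I meant to back off with the bar still held, but the bar came up during that move. I then withdrew and lifted clear.

**Last checks:**
- The final close-up shows the plate's front edge at the stop face, turned about 1° at most, which leaves perhaps 1–2 mm at one corner.
- The jaw measured 34 mm high, against 36 mm expected with it resting on the plate; that is within the network's error.
- The contact force was about zero, and the wheel and screwdriver looked undisturbed; the jar was outside that last crop.

**Not confirmed:**
- In the last picture the networks did not report the real bracket, only the look-alikes, so its final position rests on the picture itself.
- The clip angle is only inferred from heights and the picture, because it cannot be read directly.
- While finding the bar's lower stop I pressed it to about 32 N for a moment. That was the fingertip, not the gripper body, and is under the force limits.

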